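# Pack the skate trucks and clamp the parts chest shut

## Robot

A 6-joint arm with a two-finger parallel gripper is mounted at the origin on the work surface. World frame = base frame: x ahead of the robot, y to its left, z up, the work surface at z = 0. Lengths are in m, angles in degrees, forces in N, time in s.
With the tool pointing down it reaches from about 0.35 to 0.875 m from the base axis. Payload 4.2 kg.
Tool frame: the origin (TCP) lies at the very end of the fingers, on their centre line; the grasp point (between the pads) lies 19 mm behind it (r.grip_point_offset is the distance from the TCP to the grasp point, in m); z points along the fingers, y is the line along which they close (so a half turn about z gives the same grasp; the last joint's range is limited). The gripper opens to 87 mm and grips with 3 to 60 N. Pads are 19 mm wide; open, the fingers measure 117 mm over their backs; the gripper's body (75 mm by 190 mm) begins 51 mm behind the grasp point.
Start: joints at [-57.949, 22.042, 0.453, 0, -68.411, -14.817], TCP at [0.185, -0.597, 0.223] pointing down, gripper open.
Joint ranges: [-179.83, 179.83], [-69.29, 118.12], [-61.27, 80.66], [-181.25, 117.63], [-171.15, -9.14], [-177.46, 177.46]. Speed limits (degrees/s): [159.86, 159.86, 180, 180, 180, 180].

## Interface

Orientations are given as a 3x3 rotation matrix whose columns are the frame's x, y, z axes.
In Python, from station import r, cams gives the robot as it stands. The module is installed in compiled form; this text tells all that it offers.
- The arm moves only by the shell command python3 -m handwheel 'ROWS'. ROWS is JSON, a list that holds one entry, the list of rows, each a list of 7 numbers: the turn, a rotation vector about the tool's x, y, z in units of 6 degrees (1.0 is 6 degrees), then the shift along the tool's x, y, z in m, then the finger opening in m, from 0 to 0.087. In form: [[[ax, ay, az, x, y, z, jaw], ...]]. A call has 1 to 12 rows; each row shifts and turns the commanded pose from where the row before left it, along the tool's axes as they then stand; what a row does not reach is not made up. A row lasts 1/10 s, in which the tool goes at most 50 mm and 8.59 degrees, less where a joint would pass 70% of its speed; a pose out of reach is approached as far as the arm can. A call with a gripper value outside its range is refused whole. The fingers move at their own pace and stop on an object; the grip force is fixed at half the most. Time passes only in rows, so rows that do not move let the fingers close. It gives the time, the measured TCP pose, the force, the opening and the grip force at its end, in the units of the state.
- r.sense(): the state, without advancing time (a new reading comes with each control period).
- cams.capture(name): name is "scene" or "top"; returns the picture (400x640x3 uint8, red, green, blue); there is no depth.
- cams.get_calibration(name): a dict with "camera_matrix" (3x3 intrinsics, pixels), "k1" (the pictures are not rectified: a ray, as slopes to the right and down, at radius r is drawn at 1 + k1 r^2 times it, then the intrinsics apply), "rvec" (rotation vector, rad) and "tvec" (3), from world to camera coordinates, as OpenCV has them. Camera axes: x right, y down, z forward; pixel columns grow to the right and rows downward; lengths in m; the calibration is good to about 2 mm. A picture is of the moment at which its call begins. get_calibration takes no time and is no camera call.
- r.finish_job(): hands the job in; it is judged then, once.
The state is a dict: "time_s": time; "joints": joint angles; "joint_velocities": joint speeds; "effort": joint torques, N m; "tcp_pos": TCP position; "ee_rot": TCP orientation; "wrist_force": force on the tool from outside, world axes, zero at the start; "moment": the same for the moment, N m; "gripper_width": opening from 0.0 (shut) to 1.0 (fully open); "gripper_force": force on a finger pad.
Only numpy, scipy, OpenCV 4.12 (cv2) and the standard library are available. Lean on these libraries where they do the work, as an engineer would, in place of code of your own. Each camera call takes 0.05 s, during which the arm holds its last target. There are 200 camera calls.

## Task

Take the brass punch out of the green parts chest and lay it on the wooden tool board, and lay every skate truck on the chest's floor, none on top of another. Then close the lid fully, hook the latch's wire bail over the keeper on the lid and push the lever down past centre until it clamps home. Leave the skate key, the rubber stopper and the jar where they stand.

Things in the scene. Friction and masses are not known exactly. Their poses are not given: they have to be found in the camera images.
- chest: Green-painted sheet-steel parts chest, fixed to the bench. Lower shell 135 (x) x 270 (y) x 60 mm high outside, walls and floor 4 mm, open top. Origin: centre of its underside; x points from its front (robot side, where the latch is) to its hinge side, y along its length, z up. A 70 mm wide latch shelf sticks out 118 mm from the middle of its front, shelf top 36 mm high.
- lid (a joint): The lid, a 28 mm deep upper shell with 4 mm sheet, same outline as the chest, hinged along the far rim. 0 = shut with the rims edge to edge, grows as it opens, stop at 1.7 rad. Stiff hinge (about 0.45 N m): the lid stays at any angle and must be pushed all the way down. 0.5 kg.
- lid_hinge (a point): Middle of the lid's hinge line, at the chest's far top rim (chest frame x +67.5, z 60 mm). Its axes turn with the lid: when shut they are parallel to the chest's.
- lid_front (a point): Middle of the lid's front top edge, 135 mm from the hinge line and, when shut, 28 mm above it. The lid's outer face is plain except for the keeper pad (30 mm wide, in the middle at the front edge) and two 3 mm high ribs 8 mm wide at y +-100 mm.
- keeper (a point): Top middle of the steel keeper tab on the lid's front edge: 30 mm wide (y), 5 mm thick (x), 14 mm above a pad which is itself 8 mm above the lid's top and runs from the front edge 37 mm back. Axes as the lid's. The bar of the latch bail belongs behind the tab (its +x side), resting on the pad: bar centre then about 6.5 mm behind (+x) and 10 mm below this point.
- lever (a joint): Draw-latch lever on the chest's front shelf. 0 = thrown home: handle points away from the chest, 15 degrees below level, past centre; grows as it is raised, 1.83 = straight up, stop at 2.09 (leaning 15 degrees to the lid). Friction (about 0.12 N m) keeps it where it is left; with the bail hooked it springs against being thrown (about 3 to 6 N at the handle) until past centre and then holds itself shut.
- lever_pivot (a point): Lever's pivot: chest frame x -112, y 0, z 72 mm; the lever swings about the chest's y direction.
- lever_tip (a point): End of the lever's handle, a steel strip 22 mm wide, 6 mm thick, 60 mm from the pivot.
- bail (a joint): Angle of the bail (wire loop) about its pins on the lever. 0 = as when clamped; grows as the bail is lifted off the keeper and swung back towards the robot, stop at about 3.9 rad (bail leaning 60 degrees back from the handle). Swings freely and falls by its weight to either side.
- bail_pivot (a point): Bail's pin on the lever, 20 mm from the lever pivot, on a crank that leads the handle by 30 degrees (upright handle: pin above the lever pivot and a little to the robot's side).
- bail_bar (a point): Middle of the bail's cross bar: round steel, 8 mm thick, 44 mm long along the chest's y, 75 mm from the bail pivot; two 6 mm wire arms, 44 mm apart, straddle the handle. The bail can stretch a few mm like a spring (4 N per mm). With the handle about upright, the bar swings over the handle's end and drops behind the keeper with about 10 mm to spare.
- board: Wooden tool board 170 x 90 x 12 mm lying on the bench, fixed. Origin: centre of its underside, x along its length, z up.
- punch: Brass drift punch 126 mm long, 0.2 kg: a square 16 x 16 mm shank from x -62 to +22 mm, then a round 11 mm nose. Origin: centre of its underside; x along it to the nose. It starts on the chest's floor.
- skate_key: Rusty skate key, 90 mm long, 12 mm high; bystander. Origin at its underside.
- stopper: Black rubber toe stopper, 52 mm across, 45 mm high; bystander. Origin at its underside.
- jar: Amber glass jar with steel cap, 64 mm across, 90 mm high; bystander. Origin at its underside.
- truck1_mid (a point): Skate truck (two to four are present): red steel block 50 (x) x 26 (y) x 32 mm high, with a 10 mm steel axle 100 mm long through it along x and a 18 mm round boss 8 mm high on top; 0.25 kg. This point: middle of the block, 16 mm above its underside, on the axle; x along the axle, z up. None if absent.
- truck2_mid (a point): Skate truck (two to four are present): red steel block 50 (x) x 26 (y) x 32 mm high, with a 10 mm steel axle 100 mm long through it along x and a 18 mm round boss 8 mm high on top; 0.25 kg. This point: middle of the block, 16 mm above its underside, on the axle; x along the axle, z up. None if absent.
- truck3_mid (a point): Skate truck (two to four are present): red steel block 50 (x) x 26 (y) x 32 mm high, with a 10 mm steel axle 100 mm long through it along x and a 18 mm round boss 8 mm high on top; 0.25 kg. This point: middle of the block, 16 mm above its underside, on the axle; x along the axle, z up. None if absent.
- truck4_mid (a point): Skate truck (two to four are present): red steel block 50 (x) x 26 (y) x 32 mm high, with a 10 mm steel axle 100 mm long through it along x and a 18 mm round boss 8 mm high on top; 0.25 kg. This point: middle of the block, 16 mm above its underside, on the axle; x along the axle, z up. None if absent.
There are look-alikes about, which are no part of the job. Leave any orange or purple look-alike of the part that bears truck2_mid alone. What is shaped like the part that bears truck1_mid but blue is not meant.

How it is judged:
By the outcome, as a careful person would: the job done as asked, in the order asked, and still so for the second after the job is handed in, with the robot touching nothing.
Of truck1, truck2, truck3, truck4 only 2 to 4 are there at a start; the rules pass over those that are not, and their reading is None.
At some moment in a run one of truck1, truck2, truck3, truck4, punch may be knocked a few centimetres aside while the robot is not near it.
Once in a run the grip may slacken for a moment while it holds something.
It also fails if it takes over 208 s, if anything falls off the work surface, if the arm or the gripper's body presses on something with over 40 N, if the wrist force passes 120 N, or if a joint passes its speed limit or range.

## Working session

There is one attempt and no reset: what is moved stays moved. The work goes in short steps, Python scripts to look and compute and a shell command to move; the robot and the scene stay as the last step left them, time stands still between calls to the robot, and variables do not carry over. Pictures are saved under pics/ and viewed, at most 14 in all, crops included, and the job is handed in when it is done.

```bash
mkdir -p pics; cat > h.py <<'E'
import numpy as np,cv2,sys
from station import r,cams
def snap(n,f,crop=None,s=1):
    im=cams.capture(n)[:,:,::-1]
    cv2.imwrite('pics/raw_'+f,im)
    if crop: x0,y0,x1,y1=crop; im=im[y0:y1,x0:x1]
    im=cv2.resize(im,None,fx=s,fy=s,interpolation=cv2.INTER_CUBIC)
    cv2.imwrite('pics/'+f,im)
def cal(n):
    c=cams.get_calibration(n);K=np.array(c['camera_matrix']);R=cv2.Rodrigues(np.array(c['rvec'],float))[0];t=np.array(c['tvec'],float).ravel()
    return K,c['k1'],R,t
def ray(n,px):
    K,k,R,t=cal(n);d=(np.array(px,float)-K[:2,2])/[K[0,0],K[1,1]]
    u=d.copy()
    for _ in range(30): u=d/(1+k*(u@u))
    return -R.T@t, R.T@np.array([u[0],u[1],1.])
def atz(n,px,z):
    o,d=ray(n,px);return o+d*(z-o[2])/d[2]
def tri(p1,p2,n1='scene',n2='top'):
    o,d=ray(n1,p1);o2,d2=ray(n2,p2)
    s=np.linalg.lstsq(np.c_[d,-d2],o2-o,rcond=None)[0]
    a=o+d*s[0];b=o2+d2*s[1];return (a+b)/2,np.linalg.norm(a-b)
def proj(n,P):
    K,k,R,t=cal(n);c=R@np.array(P,float)+t;u=c[:2]/c[2];u=u*(1+k*(u@u));return u*[K[0,0],K[1,1]]+K[:2,2]
E
python3 - <<'E'
from h import *
np.set_printoptions(precision=3,suppress=True)
for n in('scene','top'):
    snap(n,n+'0.png',s=1.25);o,d=ray(n,(320,200));print(n,cal(n)[0],o,d)
s=r.sense();print({k:s[k] for k in s})
print(r.grip_point_offset)
E
```

```text
scene [[443.704   0.    314.815]
 [  0.    443.704 196.678]
 [  0.      0.      1.   ]] [ 1.092 -0.756  0.769] [-0.483  0.608 -0.63 ]
top [[496.745   0.    318.223]
 [  0.    496.745 200.537]
 [  0.      0.      1.   ]] [ 0.365 -0.065  1.309] [ 0.139  0.006 -0.99 ]
{'time_s': 0.1, 'joints': array([-57.949,  22.084,   0.389,  -0.024, -68.41 , -14.816]), 'joint_velocities': array([-0.02 , -0.124,  0.146,  0.128,  0.019, -0.065]), 'effort': array([ -0.   , -39.169,  18.793,   4.232,   0.013,  -0.   ]), 'tcp_pos': array([ 0.185, -0.596,  0.222]), 'ee_rot': array([[-0.955, -0.296, -0.001],
       [-0.296,  0.955,  0.002],
       [ 0.   ,  0.002, -1.   ]]), 'wrist_force': array([ 0.38 , -0.088,  0.187]), 'moment': array([-0.01 ,  0.027, -0.011]), 'gripper_force': 0.0, 'gripper_width': 1.0000808719445329}
0.0187
```

View pics/scene0.png

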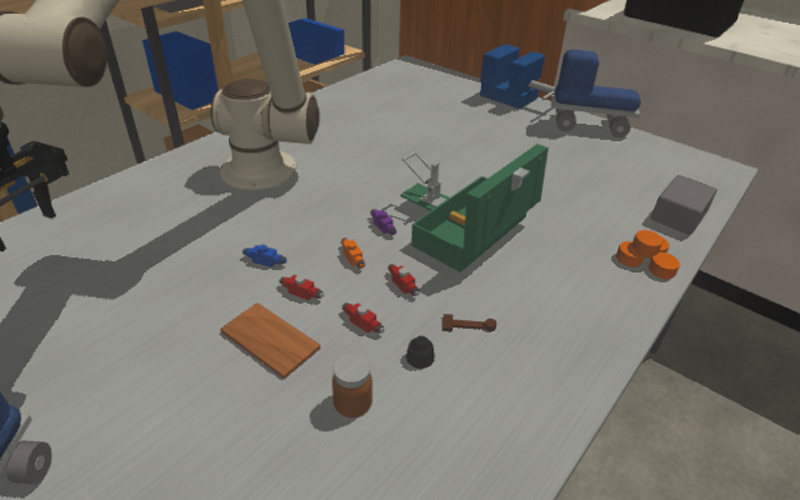

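View pics/top0.png

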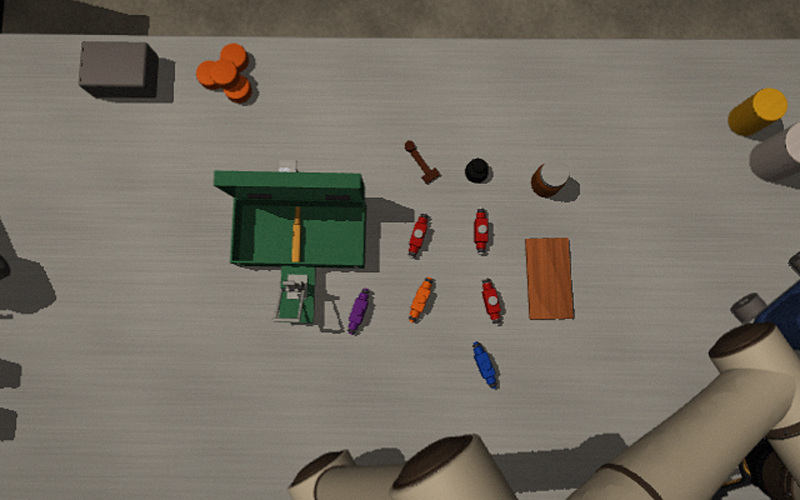

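```bash
python3 - <<'E'
from h import *
a=cv2.imread('pics/raw_top0.png');b=cv2.imread('pics/raw_scene0.png')
A=cv2.resize(a[125:270,165:310],None,fx=4,fy=4,interpolation=cv2.INTER_CUBIC);cv2.imwrite('pics/ctop.png',A)
B=cv2.resize(b[105:225,310:450],None,fx=5,fy=5,interpolation=cv2.INTER_CUBIC);cv2.imwrite('pics/csc.png',B)
np.set_printoptions(precision=4,suppress=True)
def blobs(im,n):
    h=cv2.cvtColor(im,cv2.COLOR_BGR2HSV)
    m=(((h[...,0]<6)|(h[...,0]>174))&(h[...,1]>150)&(h[...,2]>60)).astype(np.uint8)
    k,l,st,c=cv2.connectedComponentsWithStats(m)
    for i in range(1,k):
        if st[i,4]>25:
            y,x=np.nonzero(l==i);w,v=np.linalg.eigh(np.cov(x,y));print(n,st[i],c[i],v[:,1],w)
            if n=='top':
                P=atz('top',c[i],.02);d=atz('top',c[i]+5*v[:,1],.02)-atz('top',c[i]-5*v[:,1],.02);print('   world',P,'axis deg',np.degrees(np.arctan2(d[1],d[0]))%180,'in scene',proj('scene',P))
blobs(a,'top');blobs(b,'scene')
# board by hue
h=cv2.cvtColor(a,cv2.COLOR_BGR2HSV);m=((h[...,0]>6)&(h[...,0]<16)&(h[...,1]>120)&(h[...,2]>70)).astype(np.uint8);m[:, :415]=0;m[:185]=0;m[260:]=0;m[:,465:]=0
c=max(cv2.findContours(m,0,2)[0],key=cv2.contourArea);q=cv2.boxPoints(cv2.minAreaRect(c));print('board',[atz('top',p,.012) for p in q])
E
```

```text
top [380 170  11  23 172] [384.2849 181.5233] [0.023  0.9997] [ 8.5689 50.1092]
   world [ 0.5958 -0.2267  0.02  ] axis deg 0.8399484768289938 in scene [292.6219 253.2203]
top [327 173  15  29 197] [334.0863 187.4416] [-0.3085  0.9512] [ 7.0402 73.6033]
   world [ 0.5788 -0.0948  0.02  ] axis deg 162.60155359374238 in scene [322.9609 221.6831]
top [381 194   7   5  35] [384. 196.] [1. 0.] [2.0588 4.1176]
   world [ 0.5573 -0.2257  0.02  ] axis deg 90.50950943646264 in scene [280.9461 245.2173]
top [386 226  15  30 233] [392.4549 240.5322] [0.2591 0.9659] [ 8.9974 73.243 ]
   world [ 0.441  -0.2465  0.02  ] axis deg 14.465378555979783 in scene [241.0913 227.6227]
scene [313 213   9   7  33] [316.0909 215.2424] [-0.9839 -0.1789] [2.8981 4.1891]
scene [320 219  13  13  85] [326.6941 224.8824] [0.6388 0.7694] [ 5.4223 11.0405]
scene [227 220  10   9  50] [231.5  224.24] [-0.9987  0.0513] [3.2766 7.6544]
scene [238 224  16  11  91] [246.4505 229.1758] [-0.8901 -0.4558] [ 5.1906 13.4285]
scene [277 243  10   9  52] [281.7885 246.5385] [-0.9767 -0.2144] [4.007  6.8087]
scene [287 249  16  14 104] [295.875  254.9038] [-0.7687 -0.6396] [ 5.9727 15.6041]
board [array([ 0.5724, -0.3208,  0.012 ]), array([ 0.5784, -0.4124,  0.012 ]), array([ 0.4085, -0.4169,  0.012 ]), array([ 0.4025, -0.327 ,  0.012 ])]
```

View pics/ctop.png

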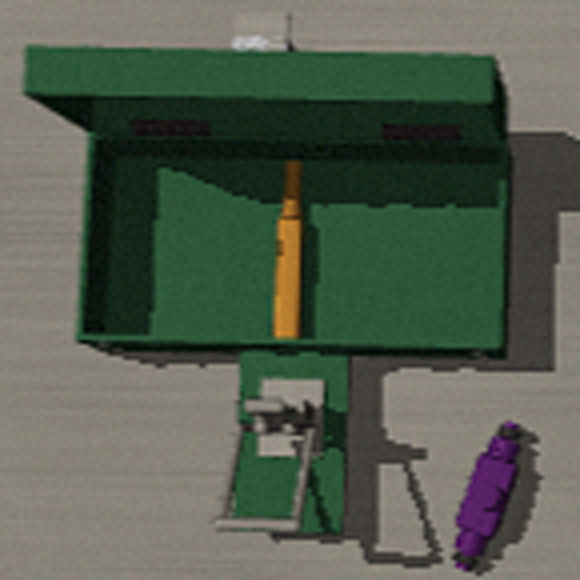

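View pics/csc.png

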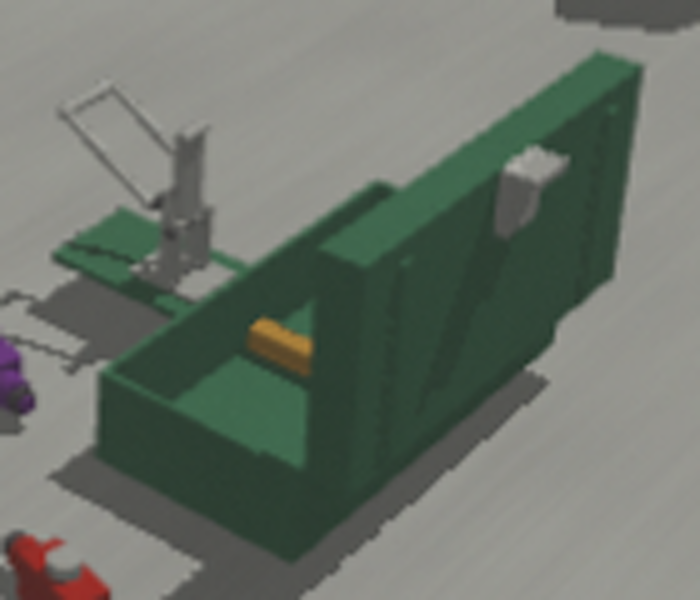

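```bash
cat > fit.py <<'E'
from h import *
from scipy.optimize import least_squares
np.set_printoptions(precision=4,suppress=True)
T=lambda x,y:('top',(x/4+165-.4,y/4+125-.4)); S=lambda x,y:('scene',(x/5+310-.4,y/5+105-.4))
obs=[((-67.5,135,60),T(78,342)),((-67.5,-135,60),T(503,352)),((-67.5,-135,60),S(100,373)),((-67.5,135,60),S(380,182)),((-67.5,-135,0),S(98,460)),((67.5,-135,0),S(292,560)),
((-185.5,35,36),T(233,525)),((-185.5,-35,36),T(342,533))]
def W(p,q):
    c,s=np.cos(p[2]),np.sin(p[2]);q=np.array(q)/1e3
    return np.array([p[0]+c*q[0]-s*q[1],p[1]+s*q[0]+c*q[1],q[2]])
if __name__=='__main__':
    f=lambda p:np.concatenate([proj(n,W(p,q))-px for q,(n,px) in obs])
    s=least_squares(f,[.6,.1,0],loss='soft_l1');print(s.x,np.degrees(s.x[2]));print(s.fun.reshape(-1,2))
    p=s.x;np.save('chest.npy',p)
    for q in [(-67.5,135,60),(67.5,-135,60),(-112,0,72)]: print(q,W(p,q))
    # punch: butt top, nose top
    for px,z in [((288,338),.02),((281,220),.02),((293,160),.015)]:print('punch',atz(*T(*px),z))
    # lid front top corners (lid open)
    L=lambda a,x,y,z:(67.5-np.cos(a)*x-np.sin(a)*z*0+0, y, 0)
    def lid(a,x,y,z): # lid frame offset from hinge, open angle a about +y rotates -x up
        return (67.5+x*np.cos(a)+z*np.sin(a), y, 60-x*np.sin(a)+z*np.cos(a))
    lo=[((-135,-135,0),S(318,247)),((-135,-135,28),S(360,268)),((-135,135,28),S(642,66)),((-135,135,0),T(25,48)),((-135,-135,0),T(493,57))]
    g=lambda a:np.concatenate([proj(n,W(p,lid(a[0],*q)))-px for q,(n,px) in lo])
    s2=least_squares(g,[1.6]);print('lid',s2.x,s2.fun)
    # bail bar ends & pivot, lever tip
    print('bail bar +y',tri(S(62,110)[1],T(222,525)[1]),'-y',tri(S(110,85)[1],T(297,527)[1]))
    print('lever tip', tri(S(193,133)[1],T(283,402)[1]))
E
python3 fit.py
```

```text
[ 0.5784  0.1502 -0.0145] -0.8310642818725277
[[-0.1426 -0.8968]
 [ 0.0721 -0.9032]
 [-0.024  -0.6308]
 [ 0.0142 -0.7595]
 [-0.5095 -0.6501]
 [ 0.1441  0.9671]
 [ 0.0085  1.3629]
 [ 0.1965  0.0192]]
(-67.5, 135, 60) [0.5129 0.2862 0.06  ]
(67.5, -135, 60) [0.644  0.0143 0.06  ]
(-112, 0, 72) [0.4665 0.1519 0.072 ]
punch [0.5192 0.1598 0.02  ]
punch [0.5975 0.167  0.02  ]
punch [0.6389 0.1612 0.015 ]
lid [1.587] [3.572  1.7842 5.058  2.2809 4.422  1.6535 0.5776 6.411  0.7755 6.8333]
bail bar +y (array([0.3813, 0.1662, 0.1108]), np.float64(0.03814041386525689)) -y (array([0.4015, 0.1367, 0.1428]), np.float64(0.021718423711430502))
lever tip (array([0.4685, 0.1425, 0.136 ]), np.float64(0.003743075581034737))
```

```bash
cat > go.py <<'E'
import sys
from h import *
from scipy.spatial.transform import Rotation as Ro
# go.py x y z yawdeg(tool x, mod 180) [pitch: tilt of tool z, rotation about world/tool y deg]
np.set_printoptions(precision=4,suppress=True)
def goal(yaw,pitch=0):
    a=np.radians(yaw);x=np.array([np.cos(a),np.sin(a),0]);z=np.array([0,0,-1.]);R=np.c_[x,np.cross(z,x),z]
    return R@Ro.from_euler('y',pitch,degrees=True).as_matrix()
if __name__=='__main__':
    x,y,z,yaw=map(float,sys.argv[1:5]);pitch=float(sys.argv[5]) if len(sys.argv)>5 else 0
    s=r.sense();R0=np.array(s['ee_rot']);p=np.array([x,y,z])
    R=min((goal(yaw,pitch),goal(yaw+180,-pitch)),key=lambda R:Ro.from_matrix(R0.T@R).magnitude())
    print('t',s['time_s'],'tcp',s['tcp_pos'],'w',s['gripper_width'],'j',s['joints'])
    print('turn units',Ro.from_matrix(R0.T@R).as_rotvec(degrees=True)/6,'then shift',R.T@(p-s['tcp_pos']),'world d',p-s['tcp_pos'])
E
python3 go.py .562 .161 .2 0; sed -i 's/((-135,-135,0),S(318,247)),/((-135,-135,0),S(318,247)),/; s/((-135,135,0),T(25,48)),((-135,-135,0),T(493,57))/((-135,135,28),T(25,48)),((-135,-135,28),T(493,57))/; s/S(62,110)\[1\]/XX/; s/S(110,85)\[1\]/S(62,110)[1]/; s/XX/S(110,85)[1]/' fit.py; python3 fit.py | tail -5
```

```text
t 0.1 tcp [ 0.185  -0.5964  0.2216] w 1.0000808719445329 j [-57.9494  22.084    0.389   -0.0238 -68.4105 -14.8156]
turn units [ 0.0177 -0.0036  2.871 ] then shift [-0.377   0.7574  0.0216] world d [ 0.377   0.7574 -0.0216]
punch [0.6389 0.1612 0.015 ]
lid [1.4942] [-0.7889 -0.069   0.6789 -0.5655  0.4279 -0.6389  0.7751 -0.3034  0.9421
  0.111 ]
bail bar +y (array([0.3917, 0.174 , 0.1257]), np.float64(0.007925027946650252)) -y (array([0.3911, 0.1295, 0.1273]), np.float64(0.007279970402453201))
lever tip (array([0.4685, 0.1425, 0.136 ]), np.float64(0.003743075581034737))
```

```bash
python3 -m handwheel '[[[0,0,1,0,0,0,0.087],[0,0,1,0,0,0,0.087],[0,0,0.87,0,0,0,0.087],[0,0,0,-0.02,0.035,0,0.06],[0,0,0,-0.02,0.04,0,0.06],[0,0,0,-0.02,0.04,0,0.06],[0,0,0,-0.02,0.04,0,0.06],[0,0,0,-0.02,0.04,0,0.06],[0,0,0,-0.02,0.04,0,0.06],[0,0,0,-0.02,0.04,0,0.06],[0,0,0,-0.02,0.04,0,0.06],[0,0,0,-0.02,0.04,0,0.06]]]'; python3 -m handwheel '[[[0,0,0,-0.02,0.04,0,0.06],[0,0,0,-0.02,0.04,0,0.06],[0,0,0,-0.02,0.04,0,0.06],[0,0,0,-0.02,0.04,0,0.06],[0,0,0,-0.02,0.04,0,0.06],[0,0,0,-0.02,0.04,0,0.06],[0,0,0,-0.02,0.04,0,0.06],[0,0,0,-0.02,0.04,0,0.06],[0,0,0,-0.02,0.04,0,0.06],[0,0,0,0,0.04,0,0.06],[0,0,0,0,0,0,0.06]]]'; python3 go.py .562 .161 .1 0
```

```text
time_s: 1.3
tcp_pos: [0.3653, -0.2401, 0.2224]
ee_rot: [[-1.0, -0.0, -0.0], [-0.0, 1.0, 0.0], [0.0, 0.0, -1.0]]
wrist_force: [0.5, 0.3, -1.0]
gripper_width: 0.688
gripper_force: 0.0
time_s: 2.4
tcp_pos: [0.5453, 0.1621, 0.2213]
ee_rot: [[-1.0, -0.005, -0.001], [-0.005, 1.0, -0.0], [0.001, -0.0, -1.0]]
wrist_force: [-0.0, -0.3, -0.1]
gripper_width: 0.69
gripper_force: 0.0
t 2.4 tcp [0.5453 0.1621 0.2213] w 0.6895267970807951 j [  32.8546   16.6687   -7.6843   -0.0334  -65.6993 -122.5804]
turn units [-0.0004 -0.0101  0.0434] then shift [-0.0167 -0.0011  0.1213] world d [ 0.0167 -0.0011 -0.1213]
```

```bash
python3 -m handwheel '[[[0,0,0,-0.017,0,0.04,0.06],[0,0,0,0,-0.001,0.04,0.06],[0,0,0,0,0,0.04,0.06],[0,0,0,0,0,0.03,0.06],[0,0,0,0,0,0.02,0.06],[0,0,0,0,0,0.01,0.06],[0,0,0,0,0,0,0.06]]]'; python3 - <<'E'
from h import *
a=cams.capture('scene')[105:225,310:450,::-1];b=cams.capture('top')[125:245,165:305,::-1]
cv2.imwrite('pics/p1.png',cv2.resize(np.hstack([a,b]),None,fx=2.8,fy=2.8,interpolation=cv2.INTER_CUBIC))
E
```

```text
time_s: 3.1
tcp_pos: [0.5611, 0.1564, 0.0412]
ee_rot: [[-1.0, 0.0, -0.003], [0.0, 1.0, -0.002], [0.003, -0.002, -1.0]]
wrist_force: [0.4, 1.0, 0.4]
gripper_width: 0.691
gripper_force: 0.0
```

View pics/p1.png

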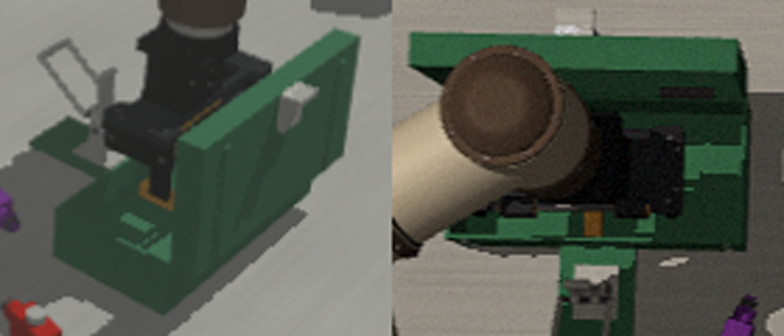

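The fingers straddle the punch (butt visible at about (593,222), between both fingers). Descending and closing.

```bash
python3 -m handwheel '[[[0,0,0,0,0.004,0.014,0.06],[0,0,0,0,0,0.012,0.06],[0,0,0,0,0,0.008,0.06],[0,0,0,0,0,0,0.06],[0,0,0,0,0,0,0],[0,0,0,0,0,0,0],[0,0,0,0,0,0,0],[0,0,0,0,0,0,0],[0,0,0,0,0,0,0],[0,0,0,0,0,0,0]]]'; python3 -m handwheel '[[[0,0,0,0,0,-0.01,0],[0,0,0,0,0,-0.02,0],[0,0,0,0,0,-0.03,0],[0,0,0,0,0,-0.03,0],[0,0,0,0,0,-0.03,0],[0,0,0,0,0,-0.03,0],[0,0,0,0,0,0,0]]]'; python3 go.py .485 -.369 .15 2
```

```text
time_s: 4.2
tcp_pos: [0.562, 0.1612, 0.0087]
ee_rot: [[-1.0, -0.0, 0.0], [-0.0, 1.0, 0.0], [-0.0, 0.0, -1.0]]
wrist_force: [0.2, 0.6, -0.1]
gripper_width: 0.226
gripper_force: 0.0
time_s: 4.9
tcp_pos: [0.5644, 0.1623, 0.1638]
ee_rot: [[-1.0, -0.001, 0.009], [-0.001, 1.0, 0.004], [-0.009, 0.004, -1.0]]
wrist_force: [0.3, 0.2, -2.2]
gripper_width: 0.178
gripper_force: 30.0
t 4.9 tcp [0.5644 0.1623 0.1638] w 0.17754094122529712 j [  31.8668   20.8505  -10.3434    0.0834  -58.2422 -121.8518]
turn units [ 0.038   0.0868 -0.3236] then shift [ 0.0979 -0.5282  0.0138] world d [-0.0794 -0.5313 -0.0138]
```

```bash
python3 -m handwheel '[[[0,0,-0.32,0,0,0,0],[0,0,0,0.008,-0.03,0,0],[0,0,0,0.009,-0.048,0,0],[0,0,0,0.009,-0.05,0,0],[0,0,0,0.009,-0.05,0,0],[0,0,0,0.009,-0.05,0,0],[0,0,0,0.009,-0.05,0,0],[0,0,0,0.009,-0.05,0,0],[0,0,0,0.009,-0.05,0,0],[0,0,0,0.009,-0.05,0,0],[0,0,0,0.009,-0.05,0,0],[0,0,0,0.009,-0.05,0,0]]]'; python3 -m handwheel '[[[0,0,0,0,0,0,0],[0,0,0,0,0,0,0]]]'; python3 go.py .474 -.369 .022 2
```

```text
time_s: 6.1
tcp_pos: [0.4815, -0.3641, 0.1573]
ee_rot: [[-0.999, -0.033, -0.002], [-0.033, 0.999, 0.002], [0.002, 0.002, -1.0]]
wrist_force: [1.0, 0.2, -1.9]
gripper_width: 0.18
gripper_force: 30.0
time_s: 6.3
tcp_pos: [0.4813, -0.3633, 0.1568]
ee_rot: [[-1.0, -0.03, -0.003], [-0.03, 1.0, 0.002], [0.003, 0.002, -1.0]]
wrist_force: [0.1, -0.1, -2.7]
gripper_width: 0.177
gripper_force: 30.0
t 6.3 tcp [ 0.4813 -0.3633  0.1568] w 0.1770532650256613 j [-21.7059  23.031   -7.9406  -0.0603 -59.2154 -66.5205]
turn units [ 0.0204 -0.0251 -0.0429] then shift [ 0.0075 -0.0054  0.1348] world d [-0.0073 -0.0057 -0.1348]
```

```bash
python3 -m handwheel '[[[0,0,0,0.007,-0.005,0.04,0],[0,0,0,0,0,0.04,0],[0,0,0,0,0,0.03,0],[0,0,0,0,0,0.015,0],[0,0,0,0,0,0.008,0],[0,0,0,0,0,0.003,0],[0,0,0,0,0,0,0],[0,0,0,0,0,0,0]]]'; python3 go.py .474 -.369 .0172 2
```

```text
time_s: 7.1
tcp_pos: [0.477, -0.3679, 0.0237]
ee_rot: [[-0.999, -0.034, 0.002], [-0.034, 0.999, -0.001], [-0.002, -0.001, -1.0]]
wrist_force: [-0.7, -0.5, -1.5]
gripper_width: 0.178
gripper_force: 30.0
t 7.1 tcp [ 0.477  -0.3679  0.0237] w 0.1780123317833454 j [-22.2585  31.5849 -16.0464   0.0122 -42.2415 -65.7778]
turn units [-0.01    0.0188 -0.0046] then shift [ 0.003  -0.001   0.0065] world d [-0.003  -0.0011 -0.0065]
```

Next the pick order: after release, go up and then over T3 (0.441,-0.2465, axle at 14.5°), measuring the trucks anew meanwhile.

```bash
python3 -m handwheel '[[[0,0,0,0,0,0.004,0],[0,0,0,0,0,0.0025,0],[0,0,0,0,0,0,0],[0,0,0,0,0,0,0.03],[0,0,0,0,0,0,0.03],[0,0,0,0,0,0,0.04],[0,0,0,0,0,-0.01,0.06],[0,0,0,0,0,-0.03,0.06],[0,0,0,0,0,-0.04,0.06],[0,0,0,0,0,-0.04,0.06],[0,0,0,0,0,-0.03,0.06],[0,0,0,0,0,0,0.06]]]'; cat > trucks.py <<'E'
from h import *
np.set_printoptions(precision=4,suppress=True)
def go():
    a=cams.capture('top')[:,:,::-1];cv2.imwrite('pics/t.png',a)
    h=cv2.cvtColor(a,cv2.COLOR_BGR2HSV)
    m=(((h[...,0]<6)|(h[...,0]>174))&(h[...,1]>120)&(h[...,2]>50)).astype(np.uint8)
    m[:,425:]=0;m[:, :150]=0
    m=cv2.morphologyEx(m,cv2.MORPH_CLOSE,np.ones((5,5)))
    k,l,st,c=cv2.connectedComponentsWithStats(m)
    for i in range(1,k):
        if st[i,4]>60:
            y,x=np.nonzero(l==i);w,v=np.linalg.eigh(np.cov(x,y));v=v[:,1]
            P=atz('top',c[i],.022);d=atz('top',c[i]+5*v,.02)-atz('top',c[i]-5*v,.02)
            print('red',st[i,4],P,'axis',np.degrees(np.arctan2(d[1],d[0]))%180)
go()
E
python3 trucks.py; python3 go.py .441 -.2465 .1 14.5
```

```text
time_s: 8.3
tcp_pos: [0.4788, -0.3697, 0.1723]
ee_rot: [[-0.999, -0.035, 0.01], [-0.035, 0.999, -0.006], [-0.01, -0.006, -1.0]]
wrist_force: [0.3, -0.6, 0.9]
gripper_width: 0.69
gripper_force: 0.0
red 229 [ 0.5785 -0.0953  0.022 ] axis 163.28637836837962
t 8.35 tcp [ 0.4774 -0.3686  0.1693] w 0.6880198673203736 j [-22.2982  22.1235  -7.455    0.0213 -60.0619 -65.7739]
turn units [-0.0332  0.0502 -2.0936] then shift [0.0046 0.1273 0.0693] world d [-0.0364  0.1221 -0.0693]
```

```bash
python3 -m handwheel '[[[0,0,-1.05,0,0,0,0.06],[0,0,-1.05,0,0,0,0.06],[0,0,0,0,0.04,0,0.06],[0,0,0,0.005,0.05,0,0.06],[0,0,0,0,0.037,0,0.06],[0,0,0,0,0,0.03,0.06],[0,0,0,0,0,0.03,0.06],[0,0,0,0,0,0,0.06]]]';  python3 go.py .441 -.2465 .008 14.5; python3 - <<'E'
from h import *
a=cams.capture('scene')[:,:,::-1];b=cams.capture('top')[:,:,::-1]
cv2.imwrite('pics/p2.png',cv2.resize(np.hstack([a[170:310,160:360],b[140:280,290:490]]),None,fx=2,fy=2,interpolation=cv2.INTER_CUBIC))
E
```

```text
time_s: 9.15
tcp_pos: [0.4357, -0.245, 0.1019]
ee_rot: [[-0.968, -0.25, -0.01], [-0.25, 0.968, 0.003], [0.009, 0.006, -1.0]]
wrist_force: [-1.3, 0.1, -0.9]
gripper_width: 0.692
gripper_force: 0.0
t 9.15 tcp [ 0.4357 -0.245   0.1019] w 0.692008136137561 j [-10.755   17.6428 -25.8554  -0.0979 -47.1114 -64.6739]
turn units [ 0.0542 -0.0868  0.0007] then shift [-0.0048 -0.0028  0.0939] world d [ 0.0053 -0.0015 -0.0939]
```

View pics/p2.png

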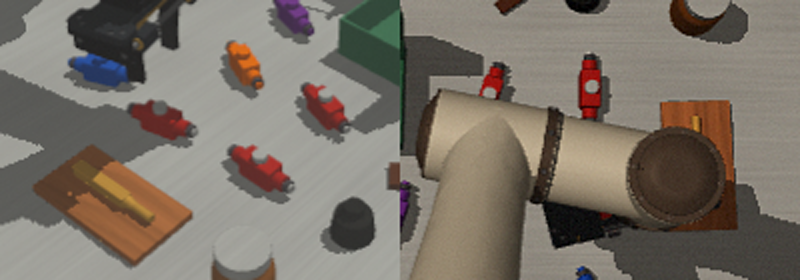

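The punch lies well on the board; T3 is under the gripper, unmoved. Descending to grip.

```bash
python3 -m handwheel '[[[0,0,0,-0.005,-0.002,0.03,0.06],[0,0,0,0,0,0.03,0.06],[0,0,0,0,0,0.02,0.06],[0,0,0,0,0,0.01,0.06],[0,0,0,0,0,0.004,0.06],[0,0,0,0,0,0,0],[0,0,0,0,0,0,0],[0,0,0,0,0,0,0],[0,0,0,0,0,0,0],[0,0,0,0,0,0,0],[0,0,0,0,0,0,0]]]';  python3 go.py .576 .065 .2 -0.8
```

```text
time_s: 10.35
tcp_pos: [0.4452, -0.2473, 0.0125]
ee_rot: [[-0.968, -0.251, 0.001], [-0.251, 0.968, -0.0], [-0.001, -0.001, -1.0]]
wrist_force: [0.3, 0.1, 2.3]
gripper_width: 0.293
gripper_force: 30.0
t 10.35 tcp [ 0.4452 -0.2473  0.0125] w 0.292910324005413 j [-10.7533  25.948  -30.0299   0.019  -33.9635 -64.7118]
turn units [-0.0047  0.0088  2.5584] then shift [-0.1264  0.3141 -0.1875] world d [0.1308 0.3123 0.1875]
```

```bash
python3 -m handwheel '[[[0,0,0,0,0,-0.02,0],[0,0,0,0,0,-0.04,0],[0,0,0,0,0,-0.045,0],[0,0,0,0,0,-0.04,0],[0,0,0.85,0,0,0,0],[0,0,0.85,0,0,0,0],[0,0,0.85,0,0,0,0],[0,0,0,-0.01,0.03,0,0],[0,0,0,-0.014,0.045,0,0],[0,0,0,-0.014,0.045,0,0],[0,0,0,-0.014,0.045,0,0],[0,0,0,-0.014,0.045,0,0]]]'; python3 -m handwheel '[[[0,0,0,-0.014,0.045,0,0],[0,0,0,-0.014,0.045,0,0],[0,0,0,-0.014,0.045,0,0],[0,0,0,-0.014,0.045,0,0],[0,0,0,-0.01,0.045,0,0],[0,0,0,0,0.04,0,0],[0,0,0,0,0,0,0]]]';  python3 go.py .5796 .235 .02 -0.8
```

```text
time_s: 11.55
tcp_pos: [0.5129, -0.0363, 0.1563]
ee_rot: [[-1.0, 0.014, -0.002], [0.014, 1.0, 0.0], [0.002, 0.0, -1.0]]
wrist_force: [1.0, -0.6, -2.5]
gripper_width: 0.297
gripper_force: 30.0
time_s: 12.25
tcp_pos: [0.5827, 0.2306, 0.1552]
ee_rot: [[-1.0, 0.009, -0.001], [0.009, 1.0, 0.0], [0.001, 0.0, -1.0]]
wrist_force: [-0.7, -0.4, -2.6]
gripper_width: 0.295
gripper_force: 30.0
t 12.25 tcp [0.5827 0.2306 0.1552] w 0.29518194283479743 j [  36.3341   25.2003   -4.6421   -0.0728  -60.2078 -126.7975]
turn units [ 0.0034 -0.013   0.0501] then shift [0.0031 0.0044 0.1352] world d [-0.0031  0.0044 -0.1352]
```

```bash
python3 -m handwheel '[[[0,0,0,0.003,0.004,0.04,0],[0,0,0,0,0,0.04,0],[0,0,0,0,0,0.03,0],[0,0,0,0,0,0.015,0],[0,0,0,0,0,0.009,0],[0,0,0,0,0,0.004,0],[0,0,0,0,0,0,0],[0,0,0,0,0,0,0]]]'; python3 go.py .5796 .235 .0145 -0.8
```

```text
time_s: 13.05
tcp_pos: [0.5802, 0.2296, 0.0201]
ee_rot: [[-1.0, 0.013, 0.0], [0.013, 1.0, -0.0], [-0.0, -0.0, -1.0]]
wrist_force: [-1.6, -1.8, 2.3]
gripper_width: 0.297
gripper_force: 30.0
t 13.05 tcp [0.5802 0.2296 0.0201] w 0.29736692656374103 j [  36.4357   33.5086  -12.8238    0.0186  -43.672  -127.2217]
turn units [-0.0022  0.0007  0.0046] then shift [0.0006 0.0054 0.0056] world d [-0.0006  0.0054 -0.0056]
```

```bash
python3 -m handwheel '[[[0,0,0,0,0,0.002,0],[0,0,0,0,0,0.001,0],[0,0,0,0,0,0,0],[0,0,0,0,0,0,0.04],[0,0,0,0,0,0,0.05],[0,0,0,0,0,0,0.05],[0,0,0,0,0,-0.02,0.05],[0,0,0,0,0,-0.04,0.05],[0,0,0,0,0,-0.04,0.06],[0,0,0,0,0,-0.04,0.06],[0,0,0,0,0,0,0.06]]]'; python3 trucks.py; python3 go.py .5785 -.0953 .15 -16.7
```

```text
time_s: 14.15
tcp_pos: [0.584, 0.2322, 0.163]
ee_rot: [[-1.0, 0.012, 0.012], [0.012, 1.0, 0.006], [-0.012, 0.007, -1.0]]
wrist_force: [0.0, 1.0, -0.4]
gripper_width: 0.68
gripper_force: 0.0
red 268 [ 0.5878 -0.2264  0.022 ] axis 179.71084371666672
red 232 [ 0.5781 -0.0952  0.022 ] axis 163.12134823501913
red 111 [0.5579 0.2315 0.022 ] axis 173.88327660637574
t 14.2 tcp [0.5821 0.2314 0.1595] w 0.6804211361074032 j [  36.4719   24.7104   -4.8165    0.0296  -60.0179 -127.2316]
turn units [0.051  0.0567 2.6592] then shift [-0.0904 -0.314   0.0095] world d [-0.0036 -0.3267 -0.0095]
```

```bash
python3 -m handwheel '[[[0,0,0,0,-0.035,0,0.06],[0,0,0,0,-0.05,0,0.06],[0,0,0,0,-0.05,0,0.06],[0,0,0,0,-0.05,0,0.06],[0,0,0,0,-0.05,0,0.06],[0,0,0,0,-0.05,0,0.06],[0,0,0,0,-0.042,0,0.06],[0,0,0.9,0,0,0,0.06],[0,0,0.9,0,0,0.02,0.06],[0,0,0.86,0,0,0.02,0.06],[0,0,0,0,0,0.01,0.06],[0,0,0,0,0,0,0.06]]]'; python3 go.py .5785 -.0953 .01 -16.7
```

```text
time_s: 15.4
tcp_pos: [0.5744, -0.0969, 0.1035]
ee_rot: [[-0.958, 0.286, -0.005], [0.286, 0.958, -0.0], [0.005, -0.002, -1.0]]
wrist_force: [-0.1, 0.3, 0.6]
gripper_width: 0.688
gripper_force: 0.0
t 15.4 tcp [ 0.5744 -0.0969  0.1035] w 0.6875418818450519 j [   6.3367   24.4238  -14.4893   -0.0241  -51.3839 -112.9487]
turn units [-0.0165 -0.0468  0.0122] then shift [-0.0035  0.0027  0.0935] world d [ 0.0041  0.0016 -0.0935]
```

```bash
python3 -m handwheel '[[[0,0,0,-0.003,0.002,0.03,0.06],[0,0,0,0,0,0.03,0.06],[0,0,0,0,0,0.02,0.06],[0,0,0,0,0,0.01,0.06],[0,0,0,0,0,0.003,0.06],[0,0,0,0,0,0,0],[0,0,0,0,0,0,0],[0,0,0,0,0,0,0],[0,0,0,0,0,0,0],[0,0,0,0,0,0,0],[0,0,0,0,0,0,0]]]';  python3 go.py .5784 .150 .15 -0.8
```

```text
time_s: 16.5
tcp_pos: [0.5795, -0.0958, 0.0135]
ee_rot: [[-0.958, 0.288, 0.001], [0.288, 0.958, -0.0], [-0.001, 0.0, -1.0]]
wrist_force: [-0.6, 0.7, 2.0]
gripper_width: 0.296
gripper_force: 30.0
t 16.5 tcp [ 0.5795 -0.0958  0.0135] w 0.29579907581126225 j [   6.4003   31.3404  -18.6553    0.0087  -39.9646 -113.1236]
turn units [ 0.0008  0.0067 -2.6528] then shift [ 0.0045  0.2458 -0.1365] world d [-0.0011  0.2458  0.1365]
```

```bash
python3 -m handwheel '[[[0,0,0,0,0,-0.02,0],[0,0,0,0,0,-0.04,0],[0,0,0,0,0,-0.04,0],[0,0,0,0,0,-0.04,0],[0,0,-0.9,0,0,0,0],[0,0,-0.9,0,0,0,0],[0,0,-0.85,0,0,0,0],[0,0,0,0,0.04,0,0],[0,0,0,0.003,0.05,0,0],[0,0,0,0,0.05,0,0],[0,0,0,0,0.05,0,0],[0,0,0,0,0.05,0,0]]]'; python3 -m handwheel '[[[0,0,0,0,0.006,0.02,0],[0,0,0,0,0,0.03,0],[0,0,0,0,0,0.03,0],[0,0,0,0,0,0,0]]]';  python3 go.py .5784 .15 .015 -0.8
```

```text
time_s: 17.7
tcp_pos: [0.5786, 0.1458, 0.1522]
ee_rot: [[-1.0, 0.015, -0.002], [0.015, 1.0, -0.0], [0.002, -0.0, -1.0]]
wrist_force: [0.3, -0.1, -2.3]
gripper_width: 0.299
gripper_force: 30.0
time_s: 18.1
tcp_pos: [0.5755, 0.1485, 0.0677]
ee_rot: [[-1.0, 0.015, -0.012], [0.016, 1.0, -0.005], [0.011, -0.005, -1.0]]
wrist_force: [0.1, -1.3, -2.8]
gripper_width: 0.298
gripper_force: 30.0
t 18.1 tcp [0.5755 0.1485 0.0677] w 0.2980255133161796 j [  30.0156   28.0328  -14.4314   -0.1337  -48.2397 -120.814 ]
turn units [-0.0459 -0.1092 -0.0147] then shift [-0.0029  0.0015  0.0527] world d [ 0.0029  0.0015 -0.0527]
```

```bash
python3 -m handwheel '[[[0,0,0,0,0,0.02,0],[0,0,0,0,0,0.014,0],[0,0,0,0,0,0.008,0],[0,0,0,0,0,0.004,0],[0,0,0,0,0,0,0],[0,0,0,0,0,0.001,0],[0,0,0,0,0,0,0]]]'; python3 go.py .5784 .15 .015 -0.8
```

```text
time_s: 18.8
tcp_pos: [0.5802, 0.1503, 0.0267]
ee_rot: [[-1.0, 0.014, 0.001], [0.014, 1.0, 0.001], [-0.001, 0.001, -1.0]]
wrist_force: [-1.2, 0.3, -2.9]
gripper_width: 0.295
gripper_force: 30.0
t 18.8 tcp [0.5802 0.1503 0.0267] w 0.2949614757437812 j [  29.988    31.1506  -16.3302    0.0074  -42.4487 -120.8128]
turn units [ 0.0053  0.0105 -0.0032] then shift [ 0.0018 -0.0003  0.0117] world d [-0.0018 -0.0003 -0.0117]
```

```bash
python3 -m handwheel '[[[0,0,0,0,0,0.006,0],[0,0,0,0,0,0.003,0],[0,0,0,0,0,0.001,0],[0,0,0,0,0,0,0],[0,0,0,0,0,0,0.04],[0,0,0,0,0,0,0.05],[0,0,0,0,0,-0.02,0.05],[0,0,0,0,0,-0.04,0.05],[0,0,0,0,0,-0.04,0.06],[0,0,0,0,0,-0.04,0.06],[0,0,0,0,0,0,0.06]]]'; python3 trucks.py; python3 go.py .583 -.226 .15 0
```

```text
time_s: 19.9
tcp_pos: [0.5838, 0.1516, 0.1629]
ee_rot: [[-1.0, 0.013, 0.013], [0.013, 1.0, 0.005], [-0.013, 0.005, -1.0]]
wrist_force: [-0.5, 0.0, 0.6]
gripper_width: 0.675
gripper_force: 0.0
red 263 [ 0.5878 -0.2267  0.022 ] axis 179.77044099691403
red 124 [0.5605 0.2309 0.022 ] axis 168.06240019412382
red 119 [0.5615 0.153  0.022 ] axis 11.366691302186098
t 19.95 tcp [0.5818 0.151  0.1596] w 0.6868789741156489 j [  29.9857   22.3901   -8.5615    0.0393  -58.5943 -120.8127]
turn units [ 0.0335  0.0681 -0.1344] then shift [-0.0012 -0.377   0.0096] world d [ 0.0012 -0.377  -0.0096]
```

```bash
python3 -m handwheel '[[[0,0,-0.13,0,-0.035,0,0.06],[0,0,0,0,-0.05,0,0.06],[0,0,0,0,-0.05,0,0.06],[0,0,0,0,-0.05,0,0.06],[0,0,0,0,-0.05,0,0.06],[0,0,0,0,-0.05,0,0.06],[0,0,0,0,-0.05,0,0.06],[0,0,0,0,-0.042,0,0.06],[0,0,0,0,0,0.03,0.06],[0,0,0,0,0,0.03,0.06],[0,0,0,0,0,0,0.06]]]'; python3 go.py .583 -.226 .011 0; python3 - <<'E'
from h import *
a=cams.capture('scene')[:,:,::-1]
h=cv2.cvtColor(a,cv2.COLOR_BGR2HSV);m=(((h[...,0]<6)|(h[...,0]>174))&(h[...,1]>150)&(h[...,2]>60)).astype(np.uint8)
k,l,st,c=cv2.connectedComponentsWithStats(m);print([(s,q) for s,q in zip(st[1:],c[1:]) if s[4]>25], proj('scene',[.583,-.226,.02]))
E
```

```text
time_s: 21.05
tcp_pos: [0.5748, -0.2266, 0.0901]
ee_rot: [[-1.0, 0.003, -0.012], [0.003, 1.0, 0.003], [0.012, 0.003, -1.0]]
wrist_force: [-0.9, -0.1, -0.6]
gripper_width: 0.688
gripper_force: 0.0
t 21.05 tcp [ 0.5748 -0.2266  0.0901] w 0.6884092602768337 j [ -6.5724  28.4467  -9.6875  -0.1121 -52.5497 -83.5394]
turn units [ 0.0276 -0.1116 -0.0301] then shift [-0.0082  0.0006  0.0791] world d [ 0.0082  0.0006 -0.0791]
[(array([366, 171,   6,  12,  41], dtype=int32), array([368.63414634, 175.29268293])), (array([277, 245,   8,   9,  31], dtype=int32), array([280.19354839, 248.61290323])), (array([285, 249,  18,  14, 128], dtype=int32), array([295.015625, 255.25    ]))] [288.81259975 250.4516716 ]
```

```bash
python3 -m handwheel '[[[0,0,0,-0.004,0,0.03,0.06],[0,0,0,0,0,0.025,0.06],[0,0,0,0,0,0.015,0.06],[0,0,0,0,0,0.007,0.06],[0,0,0,0,0,0.001,0.06],[0,0,0,0,0,0,0],[0,0,0,0,0,0,0],[0,0,0,0,0,0,0],[0,0,0,0,0,0,0],[0,0,0,0,0,0,0],[0,0,0,0,0,0,0]]]';  python3 go.py .577 .065 .15 -0.8
```

```text
time_s: 22.2
tcp_pos: [0.5832, -0.2271, 0.0185]
ee_rot: [[-1.0, 0.001, 0.001], [0.001, 1.0, -0.0], [-0.001, -0.0, -1.0]]
wrist_force: [0.4, -0.2, 1.5]
gripper_width: 0.296
gripper_force: 30.0
t 22.2 tcp [ 0.5832 -0.2271  0.0185] w 0.29554780135078607 j [ -6.475   33.761  -12.6194   0.0238 -43.5875 -83.5788]
turn units [-0.0033  0.005   0.1272] then shift [ 0.0103  0.292  -0.1315] world d [-0.0062  0.2921  0.1315]
```

```bash
python3 -m handwheel '[[[0,0,0,0,0,-0.02,0],[0,0,0,0,0,-0.04,0],[0,0,0,0,0,-0.04,0],[0,0,0,0,0,-0.03,0],[0,0,0.13,0,0.03,0,0],[0,0,0,0.002,0.05,0,0],[0,0,0,0.002,0.05,0,0],[0,0,0,0.002,0.05,0,0],[0,0,0,0,0.05,0,0],[0,0,0,0,0.045,0,0],[0,0,0,0,0.017,0,0],[0,0,0,0,0,0,0]]]'; python3 -m handwheel '[[[0,0,0,0,0,0.03,0],[0,0,0,0,0,0.03,0],[0,0,0,0,0,0.02,0],[0,0,0,0,0,0,0],[0,0,0,0,0,0,0]]]';  python3 go.py .577 .065 .0225 -0.8
```

```text
time_s: 23.4
tcp_pos: [0.5804, 0.0674, 0.1474]
ee_rot: [[-1.0, 0.011, -0.001], [0.011, 1.0, 0.0], [0.001, 0.0, -1.0]]
wrist_force: [0.2, -0.7, -1.6]
gripper_width: 0.293
gripper_force: 30.0
time_s: 23.9
tcp_pos: [0.5811, 0.0639, 0.0681]
ee_rot: [[-1.0, 0.015, -0.0], [0.015, 1.0, -0.001], [0.0, -0.001, -1.0]]
wrist_force: [0.6, 0.3, -1.0]
gripper_width: 0.298
gripper_force: 30.0
t 23.9 tcp [0.5811 0.0639 0.0681] w 0.29845746261604256 j [  22.1587   26.9308  -16.4526    0.0362  -46.6575 -113.0646]
turn units [-0.0067 -0.0046 -0.0135] then shift [0.0041 0.001  0.0456] world d [-0.0041  0.0011 -0.0456]
```

```bash
python3 -m handwheel '[[[0,0,0,0.002,0.001,0.025,0],[0,0,0,0,0,0.012,0],[0,0,0,0,0,0.006,0],[0,0,0,0,0,0.002,0],[0,0,0,0,0,0,0],[0,0,0,0,0,0,0],[0,0,0,0,0,0,0]]]'; python3 go.py .577 .065 .0225 -0.8
```

```text
time_s: 24.6
tcp_pos: [0.5794, 0.0663, 0.0238]
ee_rot: [[-1.0, 0.014, 0.001], [0.014, 1.0, 0.0], [-0.001, 0.0, -1.0]]
wrist_force: [0.4, -0.4, -2.0]
gripper_width: 0.299
gripper_force: 30.0
t 24.6 tcp [0.5794 0.0663 0.0238] w 0.2989235981472203 j [  22.4325   30.1858  -18.884     0.0107  -40.8492 -113.256 ]
turn units [ 0.0043  0.0129 -0.0026] then shift [ 0.0024 -0.0013  0.0013] world d [-0.0024 -0.0013 -0.0013]
```

```bash
python3 -m handwheel '[[[0,0,0,0,0,0.0015,0],[0,0,0,0,0,0,0],[0,0,0,0,0,0,0.04],[0,0,0,0,0,0,0.05],[0,0,0,0,0,-0.02,0.05],[0,0,0,0,0,-0.04,0.05],[0,0,0,0,0,-0.045,0.03],[0,0,0,0,0,-0.05,0.01],[0,0,0,0,0,-0.05,0],[0,0,0,0,0,-0.04,0],[0,0,0,-0.03,0,-0.01,0],[0,0,0,-0.04,0.02,0,0]]]'; python3 -m handwheel '[[[0,0,0,-0.04,0.02,0,0],[0,0,0,-0.04,0,0,0],[0,0,0,0,0,0,0]]]'; python3 go.py .722 .10 .172 -0.8; python3 - <<'E'
from h import *
a=cams.capture('scene')[:,:,::-1];b=cams.capture('top')[:,:,::-1]
cv2.imwrite('pics/p3.png',cv2.resize(np.hstack([a[95:235,300:460],b[115:255,165:325]]),None,fx=2.5,fy=2.5,interpolation=cv2.INTER_CUBIC))
E
```

```text
time_s: 25.8
tcp_pos: [0.6502, 0.0839, 0.2821]
ee_rot: [[-1.0, 0.016, 0.008], [0.016, 1.0, 0.002], [-0.008, 0.002, -1.0]]
wrist_force: [0.6, 0.6, 0.2]
gripper_width: 0.115
gripper_force: 0.0
time_s: 26.1
tcp_pos: [0.7325, 0.1044, 0.2709]
ee_rot: [[-1.0, 0.015, -0.005], [0.015, 1.0, -0.001], [0.005, -0.001, -1.0]]
wrist_force: [-0.1, -0.2, -1.1]
gripper_width: 0.006
gripper_force: 0.0
t 26.1 tcp [0.7325 0.1044 0.2709] w 0.006251137233855013 j [  20.5744   32.8242   24.9332   -0.0233  -82.397  -111.4424]
turn units [-0.0139 -0.0461 -0.0119] then shift [ 0.0104 -0.0045  0.0989] world d [-0.0105 -0.0044 -0.0989]
```

View pics/p3.png

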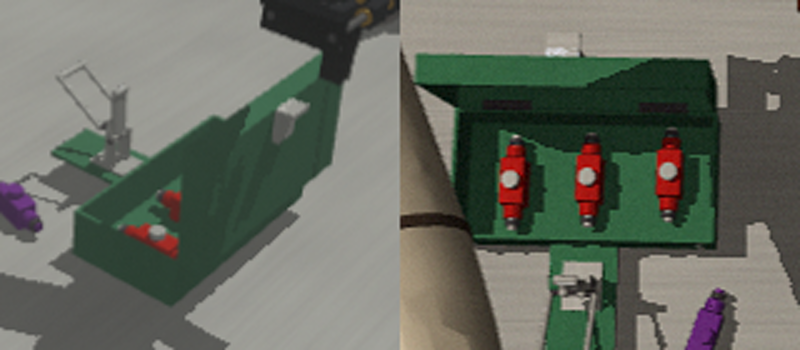

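Three trucks stand flat and separate on the floor (top view at (512,180), (588,178), (668,172)). Now lowering the closed fingers behind the lid and pushing it.

```bash
python3 -m handwheel '[[[0,0,0,0.004,-0.003,0.03,0],[0,0,0,0,0,0.035,0],[0,0,0,0,0,0.03,0],[0,0,0,0,0,0,0],[0,0,0,0.02,0,0,0],[0,0,0,0.015,0,0,0],[0,0,0,0.015,0,0,0],[0,0,0,0.015,0,0,0]]]'; python3 - <<'E'
from h import *
np.set_printoptions(precision=4,suppress=True)
s=r.sense();print(s['tcp_pos'],s['wrist_force'])
for a in np.radians([86,75,60,45,30,20,10,0]):
    print(np.degrees(a),.646-.11*np.cos(a)+.028*np.sin(a)+.01,.06+.11*np.sin(a)+.028*np.cos(a))
E
```

```text
time_s: 27.0
tcp_pos: [0.6626, 0.1019, 0.1864]
ee_rot: [[-1.0, 0.013, 0.011], [0.013, 1.0, 0.001], [-0.011, 0.001, -1.0]]
wrist_force: [4.2, -1.1, 1.9]
gripper_width: 0.005
gripper_force: 2.2
[0.6626 0.1019 0.1864] [ 4.2133 -1.0987  1.8903]
86.0 0.6762585812954213 0.1716852267934162
75.0 0.6545758281748166 0.17349877415466808
59.99999999999999 0.6252487113059643 0.16926279441628828
45.0 0.5980172439427032 0.15758073580374357
29.999999999999996 0.5747372055837118 0.13924871130596428
20.0 0.5622103757266688 0.123933609147829
10.0 0.5525332961433312 0.10667591662770416
0.0 0.546 0.088
```

```bash
python3 -m handwheel '[[[0,0,0,0.02,0,0.008,0],[0,0,0,0.018,0,0.006,0],[0,0,0,0.015,0,0.006,0],[0,0,0,0.014,0,0.008,0],[0,0,0,0.012,0,0.009,0],[0,0,0,0.01,0,0.01,0],[0,0,0,0.009,0,0.012,0],[0,0,0,0,0,0,0]]]'; python3 go.py .546 .101 .088 -.8
```

```text
time_s: 27.8
tcp_pos: [0.5614, 0.1032, 0.1243]
ee_rot: [[-1.0, 0.014, 0.001], [0.014, 1.0, 0.001], [-0.001, 0.001, -1.0]]
wrist_force: [-0.3, -0.2, 0.3]
gripper_width: 0.006
gripper_force: 0.0
t 27.8 tcp [0.5614 0.1032 0.1243] w 0.005625091485948772 j [  26.6756   21.9074  -15.1031    0.003   -52.9114 -117.4642]
turn units [0.0056 0.0117 0.0022] then shift [ 0.0154 -0.0024  0.0363] world d [-0.0154 -0.0022 -0.0363]
```

```bash
python3 -m handwheel '[[[0,0,0,0.006,0,0.011,0],[0,0,0,0.005,0,0.011,0],[0,0,0,0.004,0,0.009,0],[0,0,0,0,0,0,0],[0,0,0,0,0,0.004,0],[0,0,0,0,0,0.003,0],[0,0,0,0,0,0,0]]]'; python3 - <<'E'
from h import *
a=cams.capture('scene')[:,:,::-1];b=cams.capture('top')[:,:,::-1]
cv2.imwrite('pics/p4.png',cv2.resize(np.hstack([a[95:235,300:460],b[115:255,165:325]]),None,fx=2.5,fy=2.5,interpolation=cv2.INTER_CUBIC))
E
```

```text
time_s: 28.5
tcp_pos: [0.5482, 0.1037, 0.0882]
ee_rot: [[-1.0, 0.013, 0.002], [0.013, 1.0, -0.0], [-0.002, -0.0, -1.0]]
wrist_force: [-7.2, -0.6, 19.1]
gripper_width: 0.008
gripper_force: 9.0
```

View pics/p4.png

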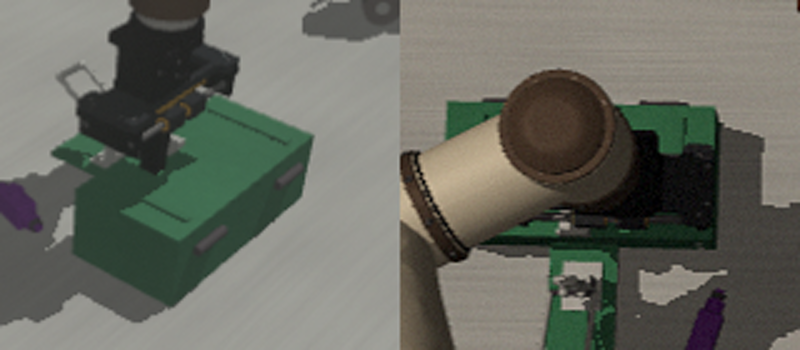

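The lid is shut. Now retreating and going to the robot side of the bail bar (chest frame about x −187, z 126).

```bash
python3 -m handwheel '[[[0,0,0,0,0,-0.03,0],[0,0,0,0,0,-0.05,0],[0,0,0,0,0,-0.05,0],[0,0,0,0,0,-0.04,0],[0,0,0,0.03,0.01,0,0],[0,0,0,0.04,0.01,0,0],[0,0,0,0.04,0.01,0,0],[0,0,0,0.04,0.01,0,0],[0,0,0,0.03,0.01,0,0],[0,0,0,0.018,0,0,0],[0,0,0,0,0,0,0],[0,0,0,0,0,0,0]]]'; python3 go.py .352 .152 .115 -.8;python3 - <<'E'
from h import *
a=cams.capture('scene')[:,:,::-1];cv2.imwrite('pics/p5.png',cv2.resize(a[85:185,270:390],None,fx=5,fy=5,interpolation=cv2.INTER_CUBIC))
E
```

```text
time_s: 29.8
tcp_pos: [0.3506, 0.1568, 0.2552]
ee_rot: [[-1.0, 0.013, 0.002], [0.013, 1.0, 0.001], [-0.002, 0.001, -1.0]]
wrist_force: [0.3, -0.8, -0.1]
gripper_width: 0.005
gripper_force: 0.0
t 29.8 tcp [0.3506 0.1568 0.2552] w 0.004915746210098315 j [  48.6969   -4.1316  -26.7774    0.0242  -67.2466 -139.4796]
turn units [0.0112 0.0145 0.0044] then shift [-0.0015 -0.0047  0.1402] world d [ 0.0014 -0.0048 -0.1402]
```

View pics/p5.png

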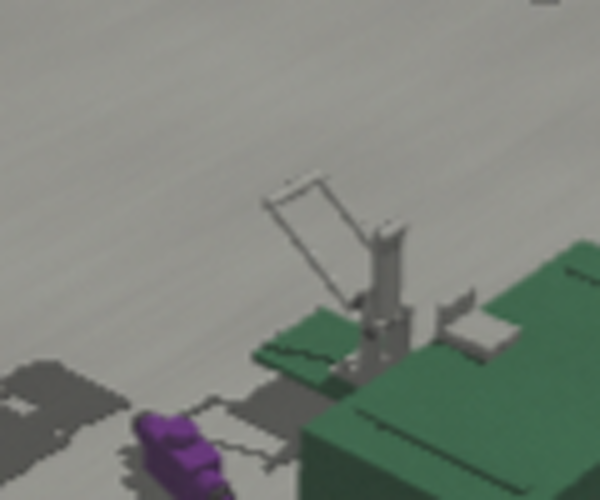

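The lid is flat and shut, with the keeper at (460,310), the handle upright and the bail leaning back (bar at (295,188)). Lowering in front of the bar.

```bash
python3 -m handwheel '[[[0,0,0,0,-0.004,0.03,0],[0,0,0,0,0,0.035,0],[0,0,0,0,0,0.035,0],[0,0,0,0,0,0.03,0],[0,0,0,0,0,0.01,0],[0,0,0,0,0,0,0],[0,0,0,0,0,0,0]]]'; python3 go.py .378 .152 .115 -.8
```

```text
time_s: 30.55
tcp_pos: [0.3511, 0.1526, 0.1147]
ee_rot: [[-1.0, 0.015, 0.0], [0.015, 1.0, -0.0], [-0.0, -0.0, -1.0]]
wrist_force: [0.5, -0.2, -0.2]
gripper_width: 0.006
gripper_force: 0.0
t 30.55 tcp [0.3511 0.1526 0.1147] w 0.006272328412591503 j [  48.18      5.4092  -40.2934    0.0305  -44.3009 -139.0783]
turn units [-0.0028  0.0023 -0.0127] then shift [-0.0269 -0.0002 -0.0003] world d [ 0.0269 -0.0006  0.0003]
```

```bash
python3 -m handwheel '[[[0,0,0,-0.014,0,0,0],[0,0,0,-0.014,0,0,0],[0,0,0,-0.007,0,-0.008,0],[0,0,0,-0.007,0,-0.008,0],[0,0,0,-0.008,0,-0.006,0],[0,0,0,-0.008,0,-0.005,0],[0,0,0,-0.009,0,-0.005,0],[0,0,0,-0.009,0,-0.003,0],[0,0,0,0,0,0,0],[0,0,0,0,0,0,0]]]'; python3 - <<'E'
from h import *
a=cams.capture('scene')[:,:,::-1];cv2.imwrite('pics/p6.png',cv2.resize(a[85:185,270:390],None,fx=4,fy=4,interpolation=cv2.INTER_CUBIC))
E
```

```text
time_s: 31.55
tcp_pos: [0.4259, 0.1511, 0.1492]
ee_rot: [[-1.0, 0.015, -0.001], [0.015, 1.0, -0.0], [0.001, -0.0, -1.0]]
wrist_force: [-1.0, -0.3, -0.1]
gripper_width: 0.004
gripper_force: 0.0
```

View pics/p6.png

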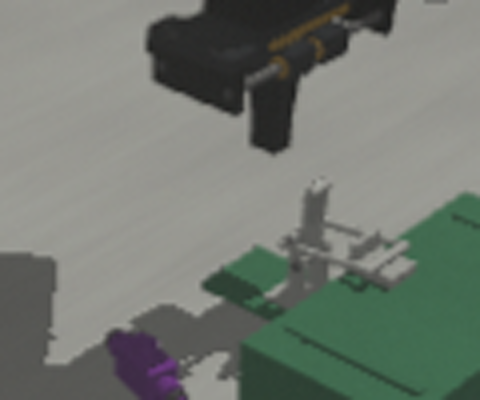

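The bail has swung over and its bar lies behind the keeper tab (bar about (405,245), tab about (372,243)). Going over the handle to its lid side.

```bash
python3 -m handwheel '[[[0,0,0,0,0,-0.025,0],[0,0,0,0,0,-0.025,0],[0,0,0,-0.03,0,0,0],[0,0,0,-0.034,0,0,0],[0,0,0,0,0,0,0],[0,0,0,0,0,0,0]]]'; python3 go.py .490 .1515 .118 -.8
```

```text
time_s: 32.2
tcp_pos: [0.4895, 0.1501, 0.1986]
ee_rot: [[-1.0, 0.015, -0.002], [0.015, 1.0, -0.001], [0.002, -0.001, -1.0]]
wrist_force: [-0.9, -0.0, -0.7]
gripper_width: -0.0
gripper_force: 0.0
t 32.2 tcp [0.4895 0.1501 0.1986] w -0.00013826018916146201 j [  35.2143   12.2594  -17.2066   -0.034   -60.6694 -126.0667]
turn units [-0.0093 -0.0211 -0.0115] then shift [-0.0005  0.0014  0.0806] world d [ 0.0005  0.0014 -0.0806]
```

```bash
python3 -m handwheel '[[[0,0,0,0,0.001,0.03,0],[0,0,0,0,0,0.03,0],[0,0,0,0,0,0.014,0],[0,0,0,0,0,0.006,0],[0,0,0,0,0,0,0],[0,0,0,0,0,0,0]]]'; python3 go.py .466 .1515 .119 -.8; python3 - <<'E'
from h import *
a=cams.capture('scene')[:,:,::-1];cv2.imwrite('pics/p7.png',cv2.resize(a[85:185,290:410],None,fx=5,fy=5,interpolation=cv2.INTER_CUBIC))
E
```

```text
time_s: 32.8
tcp_pos: [0.4903, 0.1517, 0.1205]
ee_rot: [[-1.0, 0.014, 0.001], [0.014, 1.0, 0.001], [-0.001, 0.001, -1.0]]
wrist_force: [0.2, -0.3, -0.4]
gripper_width: 0.005
gripper_force: 0.0
t 32.8 tcp [0.4903 0.1517 0.1205] w 0.005421171296639231 j [  35.3471   17.1026  -23.3354    0.0196  -49.472  -126.1468]
turn units [0.0068 0.0136 0.0022] then shift [ 0.0243 -0.0006  0.0015] world d [-0.0243 -0.0002 -0.0015]
```

View pics/p7.png

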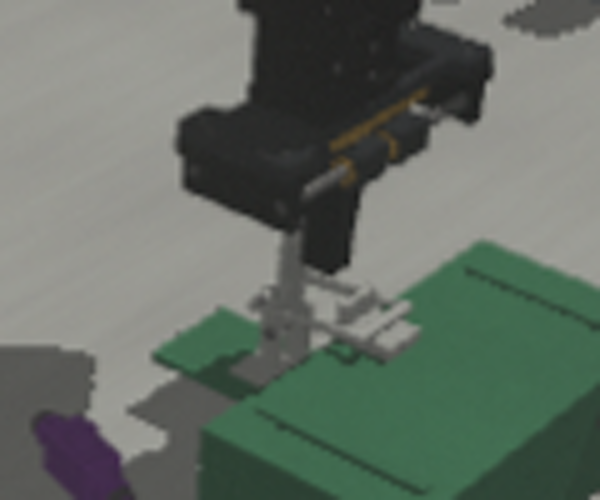

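The finger stands between the handle and the keeper, and the bail bar is behind the tab. Throwing the lever along its arc.

```bash
python3 -m handwheel '[[[0,0,0,0.012,0,0,0],[0,0,0,0.012,0,0.001,0],[0,0,0,0.006,0,0.001,0],[0,0,0,0.006,0,0.003,0],[0,0,0,0.006,0,0.004,0],[0,0,0,0.005,0,0.004,0],[0,0,0,0.005,0,0.005,0],[0,0,0,0.003,0,0.005,0],[0,0,0,0,0,0,0]]]'; python3 go.py .4285 .1525 .087 -.8;
```

```text
time_s: 33.75
tcp_pos: [0.4337, 0.1517, 0.0953]
ee_rot: [[-1.0, 0.015, -0.003], [0.015, 1.0, -0.001], [0.003, -0.001, -1.0]]
wrist_force: [-0.0, 0.2, 0.5]
gripper_width: 0.003
gripper_force: 0.1
t 33.75 tcp [0.4337 0.1517 0.0953] w 0.003108586525637519 j [  39.591    14.4788  -31.9598   -0.0761  -43.731  -130.3943]
turn units [-0.0116 -0.0272 -0.0097] then shift [0.0052 0.0008 0.0083] world d [-0.0052  0.0008 -0.0083]
```

```bash
python3 -m handwheel '[[[0,0,0,0.003,0,0.006,0],[0,0,0,0.002,0,0.006,0],[0,0,0,0.001,0,0.006,0],[0,0,0,0.001,0,0.006,0],[0,0,0,0,0,0.006,0],[0,0,0,0,0,0,0]]]'; python3 - <<'E'
from h import *
a=cams.capture('scene')[:,:,::-1];cv2.imwrite('pics/p8.png',cv2.resize(a[85:185,290:410],None,fx=5,fy=5,interpolation=cv2.INTER_CUBIC))
E
```

```text
time_s: 34.35
tcp_pos: [0.4284, 0.1524, 0.0672]
ee_rot: [[-1.0, 0.014, 0.0], [0.014, 1.0, -0.001], [-0.0, -0.001, -1.0]]
wrist_force: [-1.4, -2.1, 13.4]
gripper_width: 0.003
gripper_force: 6.0
```

View pics/p8.png

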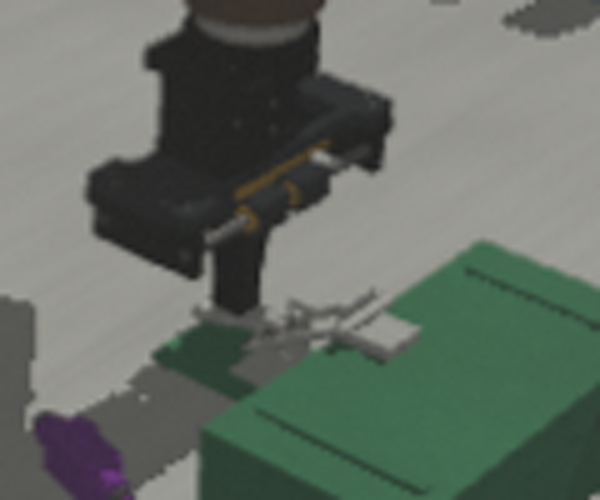

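```bash
python3 -m handwheel '[[[0,0,0,0,0,0.003,0],[0,0,0,0,0,0.003,0],[0,0,0,0,0,0,0]]]';  python3 -m handwheel '[[[0,0,0,0,0,-0.02,0],[0,0,0,0,0,-0.04,0],[0,0,0,0,0,-0.05,0],[0,0,0,0.03,0,-0.05,0],[0,0,0,0.03,0,-0.02,0],[0,0,0,0,-0.05,0,0],[0,0,0,0,-0.05,0,0],[0,0,0,0,-0.05,0,0],[0,0,0,0,-0.05,0,0],[0,0,0,0,-0.05,0,0],[0,0,0,0,-0.05,0,0],[0,0,0,0,-0.05,0,0]]]'; python3 - <<'E'
from h import *
a=cams.capture('scene')[:,:,::-1];b=cams.capture('top')[:,:,::-1]
cv2.imwrite('pics/p9.png',np.hstack([cv2.resize(a[115:175,320:380],(400,400),interpolation=cv2.INTER_CUBIC),cv2.resize(b[175:255,205:285],(400,400),interpolation=cv2.INTER_CUBIC)]))
E
```

```text
time_s: 34.7
tcp_pos: [0.4288, 0.1524, 0.0663]
ee_rot: [[-1.0, 0.011, 0.002], [0.011, 1.0, -0.001], [-0.002, -0.001, -1.0]]
wrist_force: [-17.0, -3.6, 53.4]
gripper_width: 0.006
gripper_force: 28.1
time_s: 35.9
tcp_pos: [0.3665, -0.1985, 0.2326]
ee_rot: [[-1.0, 0.015, -0.0], [0.015, 1.0, 0.001], [0.0, 0.001, -1.0]]
wrist_force: [0.8, 1.2, 0.6]
gripper_width: 0.006
gripper_force: 0.0
```

View pics/p9.png

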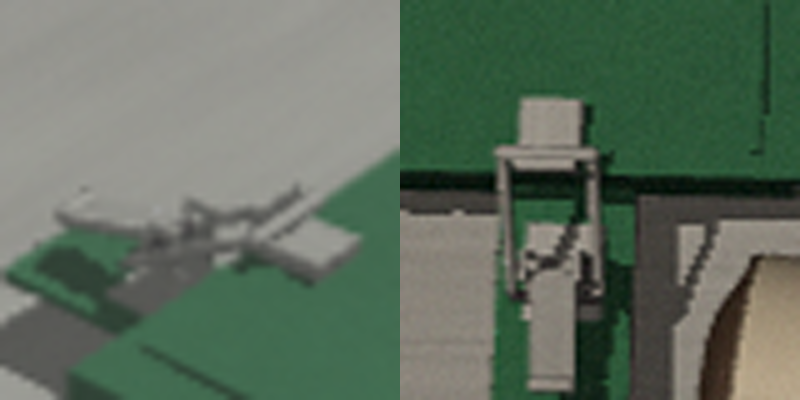

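```bash
python3 - <<'E'
from fit import *
p=np.load('chest.npy')
for nm,q in dict(bar=(-58.5,0,104),barL=(-58.5,22,104),barR=(-58.5,-22,104),front=(-76,0,96),tabtopL=(-65,15,110),tabtopR=(-65,-15,110),padback=(-30.5,0,96),tip0=(-170,0,56.5),tip15=(-172,0,72)).items():
    P=W(p,q);u=proj('top',P);s=proj('scene',P);print(nm,'top crop',(u-[205,175])*5+[400,0],'scene crop',(s-[320,115])*400/60)
E
```

```text
bar top crop [546.5152 148.4025] scene crop [288.3981 208.8285]
barL top crop [501.6404 147.3544] scene crop [318.8769 188.6347]
barR top crop [591.393 149.451] scene crop [257.2545 229.4645]
front top crop [547.6607 185.7757] scene crop [253.5789 209.7898]
tabtopL top crop [512.9454 159.3244] scene crop [298.1227 177.3942]
tabtopR top crop [574.4865 160.7634] scene crop [255.9312 204.9814]
padback top crop [552.0609  94.3495] scene crop [340.7707 249.5379]
tip0 top crop [552.3932 380.6727] scene crop [ 79.0825 208.1325]
tip15 top crop [546.7958 383.5785] scene crop [ 77.1526 177.0428]
```

The bar is at (548,152) in the top crop, against (546,148) predicted for hooked and (548,186) for in front of the tab. The handle tip matches the home position too. One last look at the whole scene.

```bash
python3 -c "
from h import *
snap('scene','end.png',(140,100,460,340),2)"
```

```text
(no output)
```

View pics/end.png

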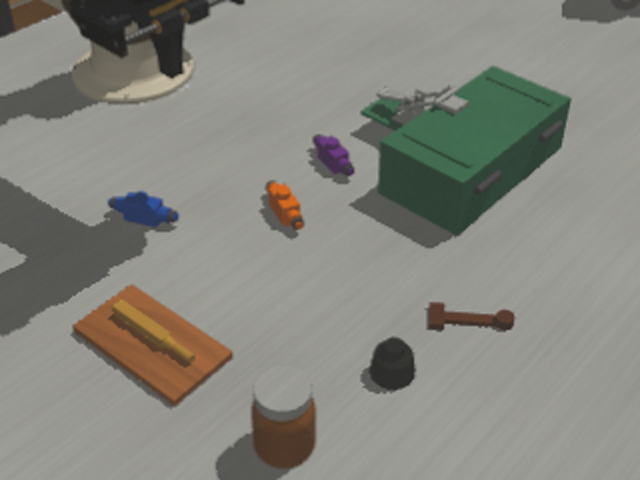

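The punch lies on the board, the chest is shut and latched, and the bystanders and look-alikes are in place.

```bash
python3 -c "
from station import r
print(r.finish_job())"
```

```text
the job is handed in; nothing more can be done
None
```

The job is handed in at about 36 s on the robot's clock: the punch is on the board, the three red trucks lie flat and apart on the chest floor, and the lid is shut with the bail hooked and the lever home; the bystanders and look-alikes were left alone.

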